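# Stow the sawn bowl blanks in the divided tote

### The job

Slide the three sawn bowl blanks along the bench into the open-fronted divided tote, each lengthwise into the compartment that matches its size and fully home against the back board, and leave them there. They are too broad to pick up, so keep them flat on the bench all the way, and leave the tools and other things on the bench undisturbed.

Things in the scene. Friction and masses are not known exactly. Their poses are not given: they have to be found in the camera images.
- tote: Plywood divided tote screwed to the bench, 336 mm wide (its x), 166 mm deep (its y), open at its -y side. Origin: centre of its underside. Three bays side by side along x, from the mouth at y = -83 mm to the back board's face at y = +77 mm. Walls 6 mm thick; end walls 45 mm high, dividers 40 mm, back board 60 mm. Floor 3 mm thick, with a smooth 25 mm long ramp down to the bench before the mouth.
- blank_small: Small bowl blank: solid pale wooden slab 80 mm wide (its x), 100 mm long (its y), 40 mm thick, vertical corners sawn off by 14 mm, a bowl outline pencilled on top; about 0.22 kg, lying flat on the bench. Origin: centre of its underside. Its x and y point along its width and length. It slides on the bench with friction of about 0.6; either end may lead.
- blank_medium: Medium bowl blank: solid pale wooden slab 93 mm wide (its x), 130 mm long (its y), 40 mm thick, vertical corners sawn off by 14 mm, a bowl outline pencilled on top; about 0.33 kg, lying flat on the bench. Origin: centre of its underside. Its x and y point along its width and length. It slides on the bench with friction of about 0.6; either end may lead.
- blank_large: Large bowl blank: solid pale wooden slab 106 mm wide (its x), 155 mm long (its y), 40 mm thick, vertical corners sawn off by 14 mm, a bowl outline pencilled on top; about 0.45 kg, lying flat on the bench. Origin: centre of its underside. Its x and y point along its width and length. It slides on the bench with friction of about 0.6; either end may lead.
- home_small (a point): Where the origin of the small blank must come to rest: point on the tote's floor (3 mm above the bench) in the middle of the bay that is 91 mm wide, 50 mm (half the blank) before the back board, at tote x = -116.5 mm, y = 27 mm; axes as the tote's. Either end of the blank may lead.
- home_medium (a point): Where the origin of the medium blank must come to rest: point on the tote's floor (3 mm above the bench) in the middle of the bay that is 104 mm wide, 65 mm (half the blank) before the back board, at tote x = -13 mm, y = 12 mm; axes as the tote's. Either end of the blank may lead.
- home_large (a point): Where the origin of the large blank must come to rest: point on the tote's floor (3 mm above the bench) in the middle of the bay that is 117 mm wide, 77.5 mm (half the blank) before the back board, at tote x = 103.5 mm, y = -0.5 mm; axes as the tote's. Either end of the blank may lead.
- cork_block: Loose cork sanding block 90 x 55 x 34 mm (x, y, z), red underside; origin at the centre of its underside. A bystander.
- strop: Loose sharpening strop, a dark wooden board 135 x 50 x 23 mm (x, y, z) with black leather on top; origin at the centre of its underside. A bystander.
- spoon: Loose finished dark wooden spoon lying bowl up along its x, from x = -97 mm (handle end) to +91 mm (bowl, 58 mm across, centred at x = 62 mm), 22 mm high; origin on its underside. A bystander.
- spokeshave: Loose spokeshave lying along its y: 256 mm over the two handles, steel body 34 x 62 mm in the middle, 38 mm high; origin at the centre of its underside. A bystander.
- mallet: Loose round carver's mallet lying along its x: head 68 mm in diameter from x = 10 to 125 mm, handle 26 mm in diameter to x = -115 mm, 68 mm high; origin on the underside near the head. A bystander.
- cup: Loose standing dark wooden cup, 84 mm in diameter, 75 mm high, handle on its +y side reaching about 75 mm from its axis; origin at the centre of its underside. A bystander.

How it is judged:
At the end, for the whole second after the job is handed in: Each blank at rest flat on the tote's floor in the bay of its own size, its origin within 12 mm sideways and lengthwise of its home point (so its end is against the back board), its length within 0.12 rad of the bay's direction (x of blank_small in the frame of home_small between -0.012 and 0.012 m and y of blank_small in the frame of home_small between -0.012 and 0.012 m and z of blank_small in the frame of home_small below 0.006 m and angle between the y axis of blank_small and the y axis of home_small, either way round below 0.12 rad and angle between each of blank_small, blank_medium, blank_large's own z axis and vertical below 0.06 rad and linear speed of each of blank_small, blank_medium, blank_large below 0.01 m/s and x of blank_medium in the frame of home_medium between -0.012 and 0.012 m and y of blank_medium in the frame of home_medium between -0.012 and 0.012 m and z of blank_medium in the frame of home_medium below 0.006 m and angle between the y axis of blank_medium and the y axis of home_medium, either way round below 0.12 rad and x of blank_large in the frame of home_large between -0.012 and 0.012 m and y of blank_large in the frame of home_large between -0.012 and 0.012 m and z of blank_large in the frame of home_large below 0.006 m and angle between the y axis of blank_large and the y axis of home_large, either way round below 0.12 rad); the robot touches nothing.
It fails at once if a blank is lifted off or tipped up: its underside more than 25 mm above the bench or tilted more than 0.25 rad (height (world z) of any of blank_small, blank_medium, blank_large above 0.025 m or angle between any of blank_small, blank_medium, blank_large's own z axis and vertical above 0.25 rad).
It fails at once if a bystander (cork block, strop, spoon, spokeshave, mallet or cup) is moved more than 25 mm or tipped over (distance of any of cork_block, strop, spoon, spokeshave, mallet, cup from where it was at the start of the episode above 0.025 m or angle between any of cork_block, strop, spoon, spokeshave, mallet, cup's own z axis and vertical above 0.5 rad).
It also fails if it takes over 72 s, if anything falls off the work surface, if the arm or the gripper's body presses on something with over 40 N, if the wrist force passes 120 N, or if a joint passes its speed limit or range.

### The arm

A 6-joint arm with a two-finger parallel gripper is mounted at the origin on the work surface. World frame = base frame: x ahead of the robot, y to its left, z up, the work surface at z = 0. Lengths are in m, angles in rad, forces in N, time in s.
With the tool pointing down it reaches from about 0.375 to 0.9 m from the base axis. Payload 3.1 kg.
Tool frame: the origin (TCP) lies midway between the tips of the shut fingers; the grasp point (between the pads) lies 19 mm behind it (pinch_z is the distance from the TCP to the grasp point, in m); z points along the fingers, y is the line along which they close (so a half turn about z gives the same grasp; the last joint's range is limited). The gripper opens to 85 mm and grips with 20 to 120 N. Pads are 22 mm wide; open, the fingers measure 114 mm over their backs; the gripper's body (76 mm by 85 mm) begins 54 mm behind the grasp point. The pads swing forward as they close: fully open they stand 13 mm farther back than shut.
Start: joints at [-1.353, 0.527, 1.433, -0, 1.181, -0.178], TCP at [0.242, -0.576, 0.201] pointing down, gripper open.
Joint ranges: [-3.08, 3.08], [-0.75, 2.2], [0.22, 2.44], [-1.43, 4.57], [0, 2.65], [-2.85, 2.85]. Speed limits (rad/s): [2.79, 2.79, 3.14, 3.14, 3.14, 3.14].

### API

Orientations are given as a unit quaternion [x, y, z, w].
In Python, from station import sense, snapshot, camera_params, sign_off, pinch_z gives the robot as it stands. The module is installed in compiled form; this text tells all that it offers.
- The arm moves only by the shell command python3 -m handwheel 'ROWS' [FORCE]. ROWS is JSON, a list that holds one entry, the list of rows, each a list of 7 numbers: the turn, a rotation vector about the tool's x, y, z in degrees, then the shift along the tool's x, y, z in m, then the opening, from 0 (shut) to 1 (fully open). A call has 1 to 20 rows; each row shifts and turns the commanded pose from where the row before left it, along the tool's axes as they then stand; what a row does not reach is not made up. A row lasts 1/8 s, in which the tool goes at most 62.5 mm and 10.7 degrees, less where a joint would pass 70% of its speed; a pose out of reach is approached as far as the arm can. A call with a gripper value outside its range is refused whole. The fingers move at their own pace and stop on an object; FORCE is the grip in N (left out, the last holds). Time passes only in rows, so rows that do not move let the fingers close. It gives the time, the measured TCP pose, the force, the opening and the grip force at its end, in the units of the state.
- sense(): the state, without advancing time (a new reading comes with each control period).
- snapshot(name): name is "side" or "top"; returns the picture (384x512x3 uint8, red, green, blue); there is no depth.
- camera_params(name): a dict with "fx", "fy", "cx", "cy" (pixels), "k1" (the pictures are not rectified: a ray, as slopes to the right and down, at radius r is drawn at 1 + k1 r^2 times it, then the intrinsics apply), "world_to_cam" (4x4, takes a point from world to camera coordinates). Camera axes: x right, y down, z forward; pixel columns grow to the right and rows downward; lengths in m; the calibration is good to about 2 mm. A picture is of the moment at which its call begins. camera_params takes no time and is no camera call.
- sign_off(): hands the job in; it is judged then, once.
The state is a dict: "t": time; "q": joint angles; "qd": joint speeds; "tau": joint torques, N m; "tcp_pos": TCP position; "tool_rot": TCP orientation; "force": force on the tool from outside, world axes, zero at the start; "ft_torque": the same for the moment, N m; "finger_gap": opening from 0.0 (shut) to 1.0 (fully open); "gripper_force": force on a finger pad.
Only numpy, scipy, OpenCV 4.12 (cv2) and the standard library are available. Lean on these libraries where they do the work, as an engineer would, in place of code of your own. Each camera call takes 0.05 s, during which the arm holds its last target. There are 200 camera calls.

## Working session

There is one attempt and no reset: what is moved stays moved. The work goes in short steps, Python scripts to look and compute and a shell command to move; the robot and the scene stay as the last step left them, time stands still between calls to the robot, and variables do not carry over. Pictures are saved under pics/ and viewed, at most 10 in all, crops included, and the job is handed in when it is done.

```bash
mkdir -p pics; cat > h.py <<'E'
import numpy as np, cv2
from station import sense, snapshot, camera_params, sign_off, pinch_z
def pix2w(name,uv,z):
    p=camera_params(name); T=np.array(p["world_to_cam"]); R,t=T[:3,:3],T[:3,3]
    uv=np.atleast_2d(uv).astype(float)
    d=np.c_[(uv[:,0]-p["cx"])/p["fx"],(uv[:,1]-p["cy"])/p["fy"]]; s=d.copy()
    for _ in range(20): s=d/(1+p["k1"]*(s**2).sum(1,keepdims=True))
    r=np.c_[s,np.ones(len(s))]@R; c=-R.T@t
    return c+r*((z-c[2])/r[:,2])[:,None]
def w2pix(name,X):
    p=camera_params(name); T=np.array(p["world_to_cam"]); c=np.atleast_2d(X)@T[:3,:3].T+T[:3,3]
    s=c[:,:2]/c[:,2:]; s=s*(1+p["k1"]*(s**2).sum(1,keepdims=True))
    return s*[p["fx"],p["fy"]]+[p["cx"],p["cy"]]
def save(name,f,scale=1):
    im=snapshot(name); cv2.imwrite(f"pics/{f}.png",cv2.cvtColor(im,cv2.COLOR_RGB2BGR)); 
    cv2.imwrite(f"pics/{f}_v.png",cv2.resize(cv2.cvtColor(im,cv2.COLOR_RGB2BGR),None,fx=1.5,fy=1.5,interpolation=cv2.INTER_CUBIC)); return im
E
python3 - <<'E'
from h import *
for n in("top","side"): save(n,n+"0"); p=camera_params(n);print(n,p["fx"],p["k1"],(-np.array(p["world_to_cam"])[:3,:3].T@np.array(p["world_to_cam"])[:3,3]).round(3))
s=sense();print(s["t"],s["tcp_pos"],s["tool_rot"],s["finger_gap"],pinch_z if not callable(pinch_z) else pinch_z())
E
```

```text
top 348.15713467515627 -0.047716694622829514 [ 0.436 -0.04   1.   ]
side 417.2152350807824 -0.028051543615037866 [0.488 1.024 0.678]
0.1 [ 0.24141926 -0.57575131  0.1996381 ] [ 9.80384485e-01  1.97092214e-01 -2.26446834e-05 -9.59249409e-04] 0.9994829154780742 0.0187
```

View pics/top0_v.png

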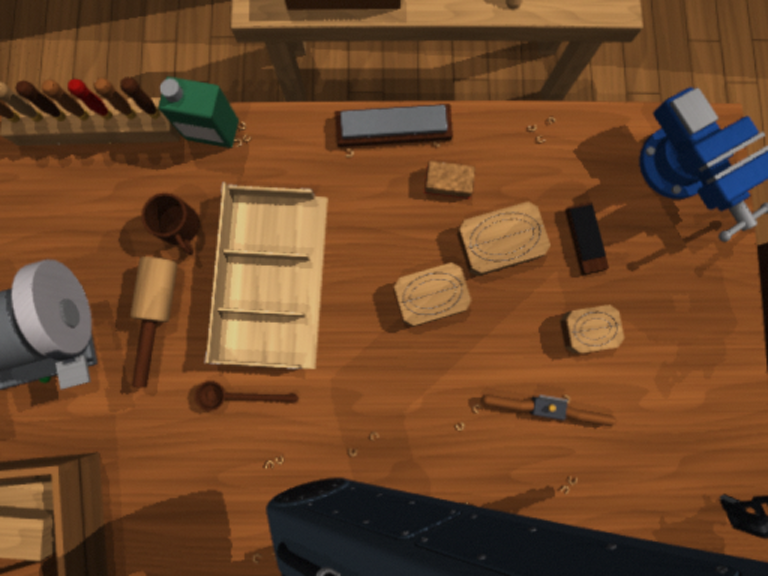

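View pics/side0_v.png

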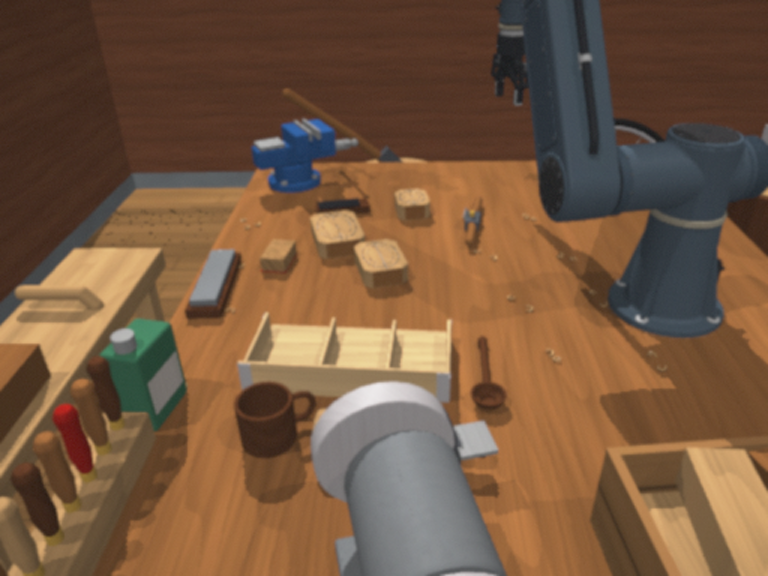

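The top view has image up = +x and left = +y. The tote's mouth faces right (−y), with the large bay at the top, around (265,222) in view pixels. The blanks are at about (505,237) large, (432,294) medium and (594,329) small. The side view agrees with this.

```bash
cat >> h.py <<'E'
SZ={"small":(.080,.100),"medium":(.093,.130),"large":(.106,.155)}
def mask(im):
    hsv=cv2.cvtColor(im,cv2.COLOR_RGB2HSV)
    return hsv
def blanks(im,lo=(0,0,165),hi=(40,150,255),x0=225):
    """top faces: mask -> contour -> z=.04 plane -> minAreaRect"""
    m=cv2.inRange(cv2.cvtColor(im,cv2.COLOR_RGB2HSV),lo,hi); m[:,:x0]=0; m[:110]=0; m[275:]=0; m[:,425:]=0
    m=cv2.morphologyEx(m,cv2.MORPH_CLOSE,np.ones((5,5))); out=[]
    for c in cv2.findContours(m,cv2.RETR_EXTERNAL,cv2.CHAIN_APPROX_NONE)[0]:
        if cv2.contourArea(c)<500: continue
        w=pix2w("top",c[:,0],.04)[:,:2]
        (cx,cy),(a,b),th=cv2.minAreaRect((w*1000).astype(np.float32))
        ang=th if a>b else th+90   # direction of the long side
        ang=(ang+0)%180
        out.append((round(cx),round(cy),round(min(a,b)),round(max(a,b)),round(ang,1)))
    return sorted(out,key=lambda o:o[2]*o[3]),m
E
python3 - <<'E'
from h import *
im=cv2.cvtColor(cv2.imread("pics/top0.png"),cv2.COLOR_BGR2RGB)
hsv=cv2.cvtColor(im,cv2.COLOR_RGB2HSV)
for n,(x,y) in dict(L=(337,150),M=(290,205),S=(396,228),bench1=(320,220),bench2=(360,200),sideM=(292,213),cork=(300,118)).items(): print(n,hsv[y,x])
o,m=blanks(im);print(o)
a=cv2.resize(im[115:250,135:225],None,fx=4,fy=4,interpolation=cv2.INTER_NEAREST)
b=im.copy(); cs=cv2.findContours(m,0,1)[0]
b=cv2.resize(b[120:250,255:420],None,fx=2.6,fy=2.6,interpolation=cv2.INTER_NEAREST)
mm=cv2.resize(m[120:250,255:420],(b.shape[1],b.shape[0]),interpolation=0)
cv2.drawContours(b,cv2.findContours(mm,0,1)[0],-1,(0,255,0),1)
out=np.zeros((540,800,3),np.uint8); out[:,:360]=a; out[:b.shape[0],365:365+b.shape[1]]=b
cv2.imwrite("pics/c1.png",out[:,:,::-1])
E
```

```text
L [ 16 141 197]
M [ 15 141 165]
S [ 16 141 183]
bench1 [ 12 185 127]
bench2 [ 13 189 132]
sideM [ 13 185  99]
cork [ 15 156 165]
[(485, -440, 78, 97, 97.7), (553, -137, 91, 126, 105.8), (660, -276, 102, 152, 105.6)]
```

View pics/c1.png

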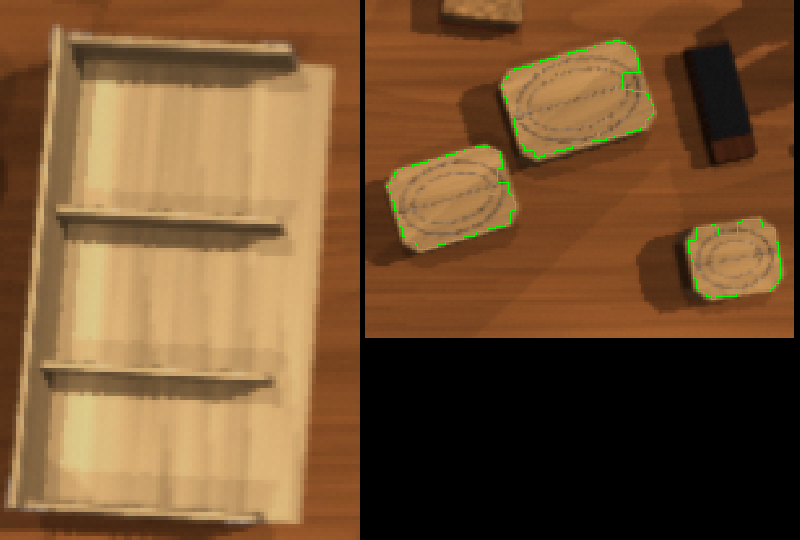

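```bash
python3 - <<'E'
from h import *
f=lambda pts,z: (pix2w("top",np.array(pts)/4+[135-.5,115-.5],z)[:,:2]*1000).round(1)
# (crop point, tote xy mm, z)
L=[((51,27),(168,83),.06),((8,508),(-168,83),.06),((294,46),(168,-83),.045),((296,57),(162,-83),.045),
((284,227),(45-3,-83),.04),((284,235),(39,-83),.04),((272,378),(-65,-83),.04),((272,385),(-71,-83),.04),((262,515),(-165,-83),.045),((335,67),(168,-108),.0),((302,522),(-168,-108),0)]
W=np.array([f([p],z)[0] for p,_,z in L]); T=np.array([t for _,t,_ in L],float)
T[4:8,0]=[45,39,-65,-71]
wc,tc=W.mean(0),T.mean(0); U,_,V=np.linalg.svd((T-tc).T@(W-wc)); R=(U@V).T
t=wc-R@tc; print("yaw",np.degrees(np.arctan2(R[1,0],R[0,0])),"t",t); print(np.c_[T,W,W-(T@R.T+t)].round(1))
for n,h in dict(S=(-116.5,27),M=(-13,12),L=(103.5,-.5)).items():
  print(n,(R@h+t).round(1), "mouth",(R@[h[0],-83]+t).round(1),"axis deg",np.degrees(np.arctan2(R[1,1],R[0,1])).round(2))
s=sense();from scipy.spatial.transform import Rotation as Ro;print(Ro.from_quat(s["tool_rot"]).as_matrix().round(3))
# bystanders nearby
g=lambda u,v,z:(pix2w("top",[[u/1.5,v/1.5]],z)[0,:2]*1000).round()
print("strop",[g(u,v,.023) for u,v in((567,207),(590,204),(608,270),(580,275))],"cork",[g(u,v,.034) for u,v in((426,188),(473,194))],"shave",[g(u,v,.03) for u,v in((483,400),(612,424),(550,395))],"spoon",g(297,398,.01))
E
```

```text
yaw -3.818063010660948 t [588.66982916 179.51127343]
[[ 1.680e+02  8.300e+01  7.630e+02  2.548e+02  1.200e+00  3.700e+00]
 [-1.680e+02  8.300e+01  4.286e+02  2.752e+02  2.000e+00  1.700e+00]
 [ 1.680e+02 -8.300e+01  7.520e+02  8.590e+01  1.200e+00  4.000e-01]
 [ 1.620e+02 -8.300e+01  7.440e+02  8.450e+01 -8.000e-01 -1.400e+00]
 [ 4.500e+01 -8.300e+01  6.228e+02  9.270e+01 -5.200e+00 -1.000e+00]
 [ 3.900e+01 -8.300e+01  6.171e+02  9.260e+01 -5.000e+00 -1.500e+00]
 [-6.500e+01 -8.300e+01  5.167e+02  1.003e+02 -1.600e+00 -7.000e-01]
 [-7.100e+01 -8.300e+01  5.119e+02  1.002e+02 -4.000e-01 -1.200e+00]
 [-1.650e+02 -8.300e+01  4.227e+02  1.058e+02  4.200e+00 -1.900e+00]
 [ 1.680e+02 -1.080e+02  7.505e+02  6.140e+01  1.400e+00  8.000e-01]
 [-1.680e+02 -1.080e+02  4.168e+02  8.410e+01  2.900e+00  1.200e+00]]
S [474.2 214.2] mouth [466.9 104.5] axis deg 86.18
M [576.5 192.4] mouth [570.2  97.6] axis deg 86.18
L [691.9 172.1] mouth [686.4  89.8] axis deg 86.18
[[ 0.922  0.386 -0.   ]
 [ 0.386 -0.922  0.002]
 [ 0.    -0.002 -1.   ]]
strop [array([ 720., -405.]), array([ 726., -450.]), array([ 596., -478.]), array([ 587., -423.])] cork [array([ 756., -131.]), array([ 743., -220.])] shave [array([ 355., -228.]), array([ 307., -467.]), array([ 362., -353.])] spoon [361. 116.]
```

```bash
cat >> h.py <<'E'
from scipy.spatial.transform import Rotation as Ro
def togo(x,y,z,yaw=None):
    """tool-frame shift (m) from here to world x,y,z; yaw = direction of tool x, deg"""
    s=sense(); R=Ro.from_quat(s["tool_rot"]).as_matrix()
    a=np.degrees(np.arctan2(R[1,0],R[0,0]))
    print("t",round(s["t"],2),"tcp",s["tcp_pos"].round(4) if hasattr(s["tcp_pos"],"round") else s["tcp_pos"],"yaw",a.round(2),"shift",(R.T@(np.array([x,y,z])-s["tcp_pos"])).round(4),"F",np.round(s["force"],1))
E
python3 -m handwheel '[[[0,0,-10.6,0,0,0,0.2],[0,0,-10.6,0,0,0,0.2],[0,0,-10.6,0,0,0,0.2],[0,0,-10.6,0,0,0,0.2],[0,0,-10.6,0,0,0,0.2],[0,0,-10.6,0,0,0,0.2],[0,0,0,0.043,0.036,0,0.2],[0,0,0,0.043,0.036,0,0.2],[0,0,0,0.043,0.036,0,0.2],[0,0,0,0.043,0.036,0,0.2],[0,0,0,0.043,0.036,0,0.2],[0,0,0,0.043,0.036,0,0.2],[0,0,0,0.043,0.036,0,0.2],[0,0,0,0.043,0.036,0,0.2],[0,0,0,0,0,0,0.2]]]'
python3 -c "
from h import *
togo(.553,-.25,.012)"
```

```text
t: 1.98
tcp_pos: [0.553, -0.248, 0.2]
tool_rot: [0.727, 0.686, 0.0, -0.0]
force: [-0.0, -1.0, 0.4]
finger_gap: 0.198
gripper_force: 0.0
t 1.98 tcp [ 0.553 -0.248  0.2  ] yaw 86.67 shift [-2.20e-03  1.00e-04  1.88e-01] F [-0.  -1.   0.4]
```

```bash
python3 -m handwheel '[[[0,0,0,0,0,0.047,0.2],[0,0,0,0,0,0.047,0.2],[0,0,0,0,0,0.047,0.2],[0,0,0,0,0,0.047,0.2],[0,0,0,0.01,0,0,0.2],[0,0,0,0.01,0,0,0.2],[0,0,0,0.01,0,0,0.2],[0,0,0,0.01,0,0,0.2],[0,0,0,0.01,0,0,0.2],[0,0,0,0.01,0,0,0.2],[0,0,0,0.01,0,0,0.2],[0,0,0,0.01,0,0,0.2],[0,0,0,0.01,0,0,0.2],[0,0,0,0.01,0,0,0.2]]]'
python3 - <<'E'
from h import *
togo(.57,.11,.012)
im=save("top","m1"); o,m=blanks(im,hi=(40,165,255)); print(o)
E
```

```text
t: 3.72
tcp_pos: [0.5574, -0.151, 0.0124]
tool_rot: [0.729, 0.684, -0.0, -0.0]
force: [-0.2, -0.7, -0.1]
finger_gap: 0.2
gripper_force: 0.0
t 3.73 tcp [ 0.5574 -0.151   0.0124] yaw 86.33 shift [ 0.2613 -0.0041  0.0004] F [-0.2 -0.7 -0.1]
[(484, -440, 82, 100, 98.0), (661, -279, 107, 150, 105.9)]
```

View pics/m1_v.png

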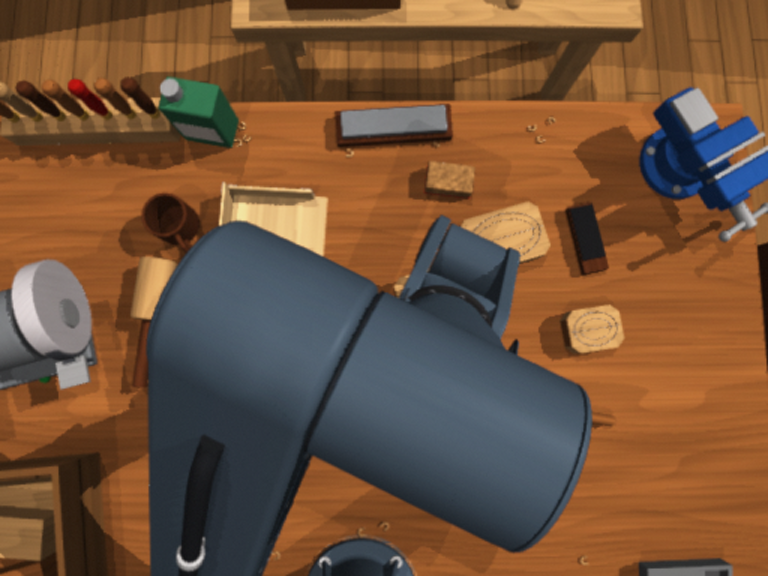

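The arm hides the medium blank from the top camera, and the large and small blanks are unmoved. I'll check the medium blank from the side view.

```bash
python3 - <<'E'
from h import *
im=save("side","s1")
hsv=cv2.cvtColor(im,cv2.COLOR_RGB2HSV)
u,v=w2pix("side",[[.56,-.08,.04]])[0];print(u,v)
b=cv2.resize(im[100:260,140:340],None,fx=4,fy=3.75,interpolation=cv2.INTER_NEAREST)
cv2.imwrite("pics/s1c.png",b[:,:,::-1])
for du in(-10,0,10): print(hsv[int(v),int(u)+du])
E
```

```text
249.64103015981226 178.34022384392617
[ 16 121 114]
[ 16 116 180]
[ 16 109 185]
```

View pics/s1c.png

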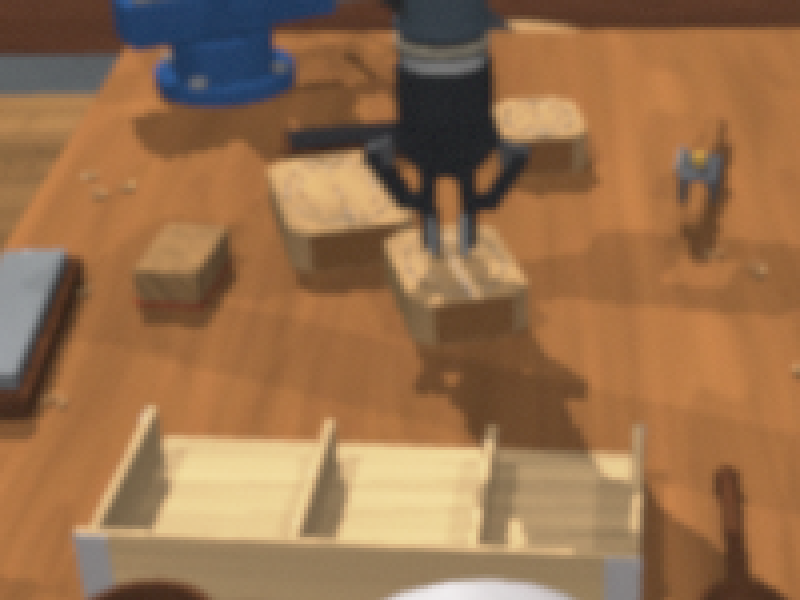

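```bash
python3 - <<'E'
from h import *
c=lambda P:(pix2w("side",np.array(P,float)/[4,3.75]+[139.6,99.6],.04)[:,:2]*1000).round(1)
print("front edge L,R",c([(433,308),(513,298)]),"left edge",c([(386,242),(398,280)]),"right chamfer end",c([(526,283)]))
E
```

```text
front edge L,R [[564.4 -59.6]
 [504.3 -75.2]] left edge [[ 608.5 -172.6]
 [ 594.1 -105.6]] right chamfer end [[494.5 -99.8]]
```

```bash
python3 - <<'E'
from h import *
k=lambda X:((w2pix("side",X)-[139.6,99.6])*[4,3.75]).round()
print("tcp",k([[.5574,-.151,.0124],[.5574,-.140,.04]]),"front if in contact",k([[.59,-.010,.04],[.525,-.010,.04]]),"orig front",k([[.535,-.074,.04]]))
print("mouth",k([[.752,.086,.045],[.6228,.0927,.04]]), k([[.744,-.2,.034],[.757,-.131,.034]]))
E
```

```text
tcp [[449. 282.]
 [447. 260.]] front if in contact [[395. 340.]
 [484. 340.]] orig front [[473. 299.]]
mouth [[148. 404.]
 [336. 415.]] [[227. 234.]
 [197. 272.]]
```

The side view puts the medium blank's front edge at (433,308)–(513,298) in crop pixels. That's where it was at the start, yet the TCP reading is already past its rear face. I'll recheck this before moving again.

```bash
python3 - <<'E'
from h import *
im=save("side","s2"); im0=cv2.imread("pics/side0.png")[:,:,::-1]; s1=cv2.imread("pics/s1.png")[:,:,::-1]
print("s2-s1 maxdiff",np.abs(im.astype(int)-s1).max())
s=sense(); print(s["t"],np.round(s["q"],3),s["tcp_pos"],np.round(s["tau"],1),s["force"],s["gripper_force"])
a=np.hstack([cv2.resize(i[145:205,220:285],None,fx=6,fy=6,interpolation=cv2.INTER_CUBIC) for i in (im0,im)])
cv2.imwrite("pics/s2c.png",a[:,:,::-1]);print(a.shape)
E
```

```text
s2-s1 maxdiff 27
3.875 [-0.458  0.736  1.687 -0.     0.719 -0.395] [ 0.5573054  -0.15109131  0.01246697] [  0.4 -44.8  -9.5   0.    0.    0. ] [-0.0473646   1.0564937  -0.87385503] 0.0
(360, 780, 3)
```

View pics/s2c.png

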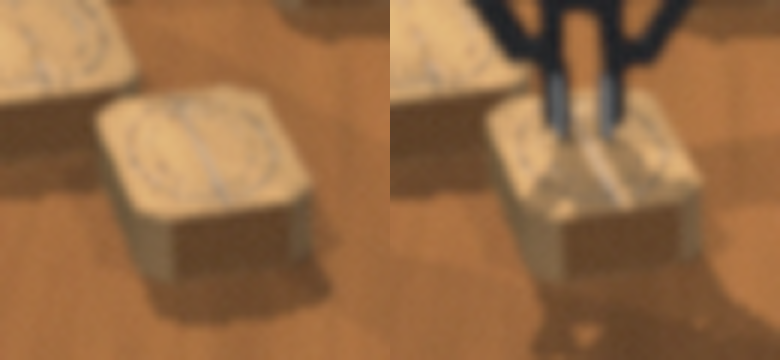

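```bash
python3 - <<'E'
from h import *
k=lambda X:((w2pix("side",X)-[139.6,99.6])*[4,3.75]).round()
for z in(.0124,.025,.04): print(z,"body bottom",k([[.557,-.151,z+.073],[.557,-.151+.04,z+.073]]).tolist(),"tip",k([[.557,-.151,z]]).tolist(),"tip front",k([[.557,-.14,z+.01]]).tolist())
print("start tip (view px)",w2pix("side",[[.2414,-.5758,.1996],[.2414,-.5758,.2126],[.2414,-.5758,.2726]])*1.5)
im=cv2.imread("pics/side0.png"); cv2.imwrite("pics/g0.png",np.hstack([cv2.resize(im[35:75,320:360],None,fx=10,fy=10,interpolation=cv2.INTER_CUBIC),cv2.resize(cv2.imread("pics/s2.png")[115:175,220:280],(400,400),interpolation=cv2.INTER_CUBIC)]))
E
```

```text
0.0124 body bottom [[446.0, 206.0], [444.0, 228.0]] tip [[449.0, 282.0]] tip front [[448.0, 278.0]]
0.025 body bottom [[446.0, 193.0], [444.0, 214.0]] tip [[449.0, 269.0]] tip front [[448.0, 265.0]]
0.04 body bottom [[445.0, 176.0], [443.0, 198.0]] tip [[448.0, 254.0]] tip front [[447.0, 249.0]]
start tip (view px) [[505.56460294 116.68070327]
 [505.94476638 111.66162037]
 [507.73426649  87.96198854]]
```

View pics/g0.png

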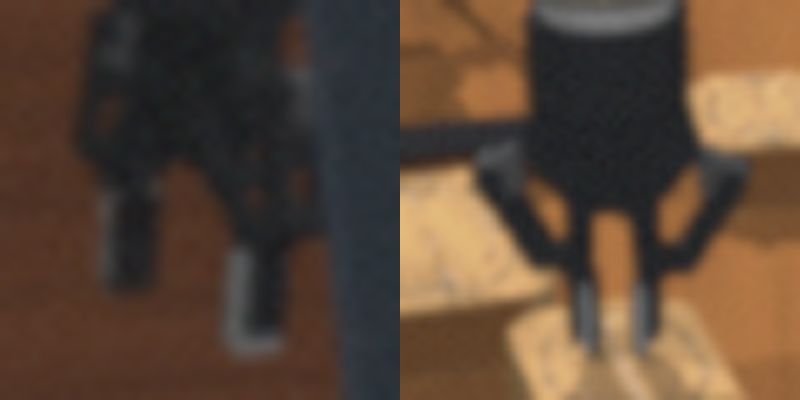

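The blank hasn't moved: the fingers stand over its top. In the start picture too, the finger tips at (499,96) and (518,105) sit about 28 mm higher than the reported pose would put them. So the reported z is about 28 mm low. I'll back off and find the bench by touch, gently.

```bash
python3 -m handwheel '[[[0,0,0,0,0,-0.01,0.2],[0,0,0,-0.025,0,0,0.2],[0,0,0,-0.025,0,0,0.2],[0,0,0,-0.025,0,0,0.2],[0,0,0,-0.025,0,0,0.2],[0,0,0,0,0,0.01,0.2],[0,0,0,0,0,0.01,0.2],[0,0,0,0,0,0.01,0.2],[0,0,0,0,0,0,0.2]]]'
python3 - <<'E'
from h import *
togo(.553,-.25,-.016); save("side","s3")
print(((w2pix("side",[[.553,-.25,0.01],[.553,-.25,.0]])-[220,115])*8).round())
im=cv2.imread("pics/s3.png"); cv2.imwrite("pics/s3c.png",cv2.resize(im[115:185,220:300],None,fx=8,fy=8,interpolation=cv2.INTER_CUBIC))
E
```

```text
t: 5.0
tcp_pos: [0.5501, -0.25, -0.0089]
tool_rot: [0.729, 0.685, -0.0, -0.002]
force: [1.4, -0.1, 0.4]
finger_gap: 0.198
gripper_force: 0.0
t 5.0 tcp [ 0.5501 -0.25   -0.0089] yaw 86.39 shift [0.0002 0.003  0.0071] F [ 1.4 -0.1  0.4]
[[274. 369.]
 [275. 390.]]
```

```bash
python3 -m handwheel '[[[0,0,0,0,0,0.004,0.2],[0,0,0,0,0,0.003,0.2],[0,0,0,0,0,0,0.2]]]'
```

```text
t: 5.42
tcp_pos: [0.5509, -0.2514, -0.0146]
tool_rot: [0.729, 0.684, -0.0, -0.0]
force: [-0.3, -0.1, -0.4]
finger_gap: 0.201
gripper_force: 0.0
```

View pics/s3c.png

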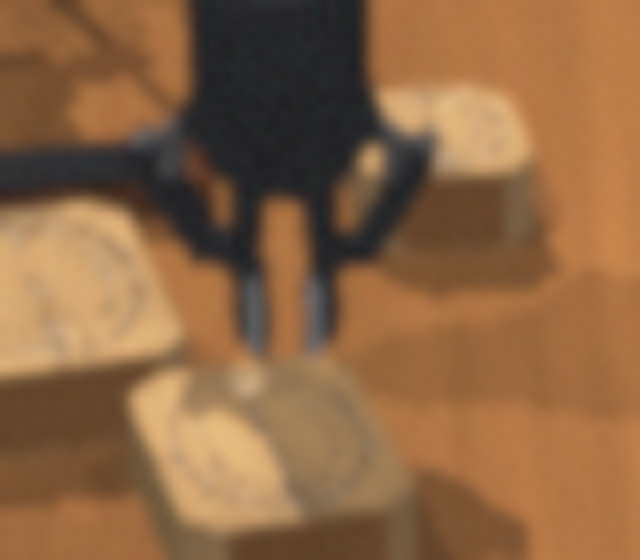

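The tips at (250,350) and (315,350) confirm a +28 mm z offset. Reported −0.0146 is therefore about 13 mm above the bench, touching nothing, so I can push now.

```bash
python3 -m handwheel '[[[0,0,0,0.012,0,0,0.2],[0,0,0,0.012,0,0,0.2],[0,0,0,0.012,0,0,0.2],[0,0,0,0.012,0,0,0.2],[0,0,0,0.012,0,0,0.2],[0,0,0,0.012,0,0,0.2],[0,0,0,0.012,0,0,0.2],[0,0,0,0.012,0,0,0.2],[0,0,0,0.012,0,0,0.2]]]'
cat >> h.py <<'E'
def side_top(im,box):
    """top-face contour of a blank in the side view inside box(u0,v0,u1,v1): corner list in world mm at z=.04"""
    m=cv2.inRange(cv2.cvtColor(im,cv2.COLOR_RGB2HSV),(10,60,150),(22,150,255)); k=np.zeros_like(m); u0,v0,u1,v1=box; k[v0:v1,u0:u1]=255
    m=cv2.morphologyEx(m&k,cv2.MORPH_CLOSE,np.ones((3,3)))
    c=max(cv2.findContours(m,0,1)[0],key=cv2.contourArea)
    return c,(pix2w("side",c[:,0],.04)[:,:2]*1000)
E
python3 - <<'E'
from h import *
togo(.57,.11,-.016); im=save("side","s4")
cv2.imwrite("pics/s4c.png",cv2.resize(im[120:220,190:320],None,fx=6,fy=6,interpolation=cv2.INTER_CUBIC)[:,:,::-1])
for X in ([.56,-.07,.04],): print((w2pix("side",X)-[190,120])*6)
E
```

```text
t: 6.55
tcp_pos: [0.5579, -0.143, -0.0144]
tool_rot: [0.729, 0.684, -0.0, 0.0]
force: [0.6, -2.9, 0.6]
finger_gap: 0.2
gripper_force: 1.4
t 6.55 tcp [ 0.5579 -0.143  -0.0144] yaw 86.34 shift [ 0.2533 -0.0041  0.0016] F [ 0.6 -2.9  0.6]
[[356.91029175 359.92841558]]
```

View pics/s4c.png

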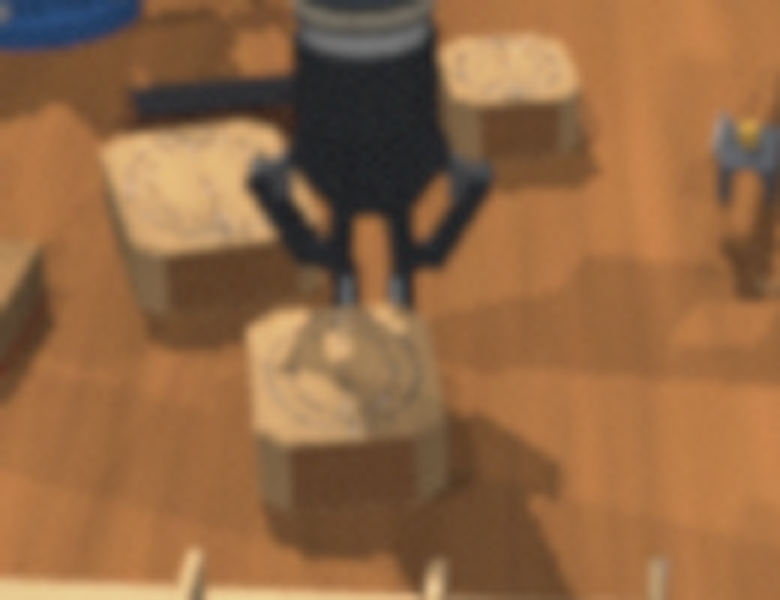

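Contact is confirmed: the block has moved and turned roughly square, with its front top edge at about (293,447)–(420,437).

```bash
python3 - <<'E'
from h import *
c=lambda P:(pix2w("side",np.array(P,float)/6+[189.6,119.6],.04)[:,:2]*1000).round(1)
print(c([(292,446),(418,439),(248,330),(256,425),(444,405),(427,318)]))
im=cv2.imread("pics/s4.png")[:,:,::-1].copy()
hsv=cv2.cvtColor(im,cv2.COLOR_RGB2HSV)
f=lambda u,v:hsv[int(v/6+119.6),int(u/6+189.6)]
print(f(270,400),f(360,430),f(400,370),f(350,470),f(500,420),f(500,330),f(270,470))
E
```

```text
[[ 588.6    9.5]
 [ 528.2    3.3]
 [ 619.5 -103.6]
 [ 607.5   -9.8]
 [ 516.3  -28.2]
 [ 526.8 -115.7]]
[ 16 117 214] [ 15  98 170] [ 16 105 146] [ 13 150  97] [ 13 154 161] [ 13 153 150] [ 16 116 125]
```

```bash
python3 -m handwheel '[[[0,0,0,0.012,0,0,0.2],[0,0,0,0.012,0,0,0.2],[0,0,0,0.012,0,0,0.2],[0,0,0,0.012,0,0,0.2]]]'
cat >> h.py <<'E'
def side_meas(im,box,tag):
    """top face in the side view: low-saturation mask -> hull at z=.04 -> minAreaRect (mm, long-axis deg)"""
    hsv=cv2.GaussianBlur(cv2.cvtColor(im,cv2.COLOR_RGB2HSV),(3,3),0); m=cv2.inRange(hsv,(10,40,135),(22,135,255))
    u0,v0,u1,v1=[int(b) for b in box]; k=np.zeros_like(m); k[v0:v1,u0:u1]=255
    m=cv2.morphologyEx(m&k,cv2.MORPH_OPEN,np.ones((2,2)))
    n,l,st,ce=cv2.connectedComponentsWithStats(cv2.dilate(m,np.ones((3,3)))); j=1+np.argmax(st[1:,4]); m[l!=j]=0
    v,u=np.nonzero(m); w=(pix2w("side",np.c_[u,v],.04)[:,:2]*1000).astype(np.float32)
    (cx,cy),(a,b),th=cv2.minAreaRect(w); ang=(th if a>b else th+90)%180
    print(tag,"ctr",round(cx),round(cy),"size",round(min(a,b)),round(max(a,b)),"axis",round(ang,1)); return m
E
python3 - <<'E'
from h import *
togo(.57,.11,-.016)
s=cv2.imread("pics/s4.png")[:,:,::-1].copy()
def box(x,y,r=.1):
    q=w2pix("side",[[x+r,y,.04],[x-r,y,.04],[x,y+r,.04],[x,y-r,.04]]); return q[:,0].min(),q[:,1].min(),q[:,0].max(),q[:,1].max()
side_meas(s,box(.563,-.055,.085),"s4")
side_meas(cv2.imread("pics/side0.png")[:,:,::-1].copy(),box(.553,-.137,.085),"s0 M")
im=save("side","s5"); side_meas(im,box(.563,-.005,.085),"s5")
E
```

```text
t: 7.1
tcp_pos: [0.5607, -0.0949, -0.0145]
tool_rot: [0.729, 0.684, -0.0, -0.0]
force: [-1.3, -2.1, 0.8]
finger_gap: 0.199
gripper_force: 1.3
t 7.1 tcp [ 0.5607 -0.0949 -0.0145] yaw 86.34 shift [ 0.2051 -0.0038  0.0015] F [-1.3 -2.1  0.8]
s4 ctr 565 -56 size 93 137 axis 96.9
s0 M ctr 561 -150 size 109 190 axis 116.0
s5 ctr 578 -15 size 95 136 axis 88.0
```

```bash
cat > b.py <<'E'
from h import *
def box(x,y,r=.085):
    q=w2pix("side",[[x+r,y,.04],[x-r,y,.04],[x,y+r,.04],[x,y-r,.04]]); return q[:,0].min(),q[:,1].min(),q[:,0].max(),q[:,1].max()
def rows(im,m):
    v,u=np.nonzero(m)
    for r in range(v.min(),v.max()+1,3):
        c=u[v==r]; w=pix2w("side",[[c.min()-.5,r],[c.max()+.5,r]],.04)*1000; print(r,"y",w[0,1].round(),"x",w[:,0].round(), "mid",w[:,0].mean().round())
E
python3 - <<'E'
from b import *
im=cv2.imread("pics/s5.png")[:,:,::-1].copy(); m=side_meas(im,box(.563,-.005),"s5"); rows(im,m)
E
```

```text
s5 ctr 578 -15 size 95 136 axis 88.0
178 y -82.0 x [551. 545.] mid 548.0
181 y -64.0 x [623. 532.] mid 578.0
184 y -47.0 x [625. 529.] mid 577.0
187 y -29.0 x [626. 531.] mid 579.0
190 y -12.0 x [628. 557.] mid 592.0
193 y 4.0 x [626. 559.] mid 593.0
196 y 20.0 x [627. 538.] mid 583.0
199 y 36.0 x [629. 541.] mid 585.0
202 y 52.0 x [619. 551.] mid 585.0
```

```bash
python3 -m handwheel '[[[0,0,0,-0.02,0,0,0.2],[0,0,0,0,0,-0.06,0.2],[0,0,0,0.034,0.038,0,0.2],[0,0,0,0.034,0.038,0,0.2],[0,0,0,0.034,0.038,0,0.2],[0,0,0,0,0,0.03,0.2],[0,0,0,0,0,0.03,0.2],[0,0,0,0,0,0,0.2],[0,0,0,0,-0.012,0,0.2],[0,0,0,0,-0.012,0,0.2],[0,0,0,0,-0.012,0,0.2],[0,0,0,0,-0.011,0,0.2],[0,0,0,0,0.01,0,0.2],[0,0,0,0,0.015,0,0.2]]]'
python3 - <<'E'
from b import *
togo(.57,-.12,-.016)
im=save("side","s6"); m=side_meas(im,box(.563,-.01),"s6"); rows(im,m)
E
```

```text
t: 8.9
tcp_pos: [0.6575, -0.0197, -0.0146]
tool_rot: [0.729, 0.684, -0.001, -0.001]
force: [-0.8, -0.8, 0.1]
finger_gap: 0.198
gripper_force: 0.0
t 8.9 tcp [ 0.6575 -0.0197 -0.0146] yaw 86.34 shift [-0.1057 -0.0809  0.0016] F [-0.8 -0.8  0.1]
s6 ctr 557 -10 size 96 133 axis 86.0
179 y -76.0 x [585. 551.] mid 568.0
182 y -58.0 x [602. 511.] mid 556.0
185 y -41.0 x [603. 508.] mid 556.0
188 y -23.0 x [605. 508.] mid 556.0
191 y -7.0 x [607. 507.] mid 557.0
194 y 10.0 x [605. 510.] mid 558.0
197 y 26.0 x [607. 513.] mid 560.0
200 y 42.0 x [597. 512.] mid 555.0
203 y 57.0 x [559. 523.] mid 541.0
```

```bash
python3 -m handwheel '[[[0,0,0,0,0,-0.06,0.2],[0,0,0,-0.034,-0.033,0,0.2],[0,0,0,-0.034,-0.033,0,0.2],[0,0,0,-0.034,-0.033,0,0.2],[0,0,0,0,0,0.03,0.2],[0,0,0,0,0,0.03,0.2],[0,0,0,0.012,0,0,0.2],[0,0,0,0.012,0,0,0.2],[0,0,0,0.012,0,0,0.2],[0,0,0,0.012,0.0007,0,0.2],[0,0,0,0.012,0.0007,0,0.2],[0,0,0,0.012,0.0007,0,0.2],[0,0,0,0.012,0.0007,0,0.2],[0,0,0,0.012,0.0007,0,0.2],[0,0,0,0.012,0.0007,0,0.2],[0,0,0,0.012,0,0,0.2]]]'
python3 - <<'E'
from b import *
togo(.57,.11,-.016)
im=save("side","s7"); m=side_meas(im,box(.564,.07),"s7"); rows(im,m)
E
```

```text
t: 10.95
tcp_pos: [0.5656, 0.0042, -0.0137]
tool_rot: [0.729, 0.684, 0.0, 0.001]
force: [-0.0, -5.8, 4.1]
finger_gap: 0.202
gripper_force: 2.7
t 10.95 tcp [ 0.5656  0.0042 -0.0137] yaw 86.34 shift [ 0.1058 -0.0023  0.0022] F [-0.  -5.8  4.1]
s7 ctr 584 87 size 111 135 axis 86.6
196 y 21.0 x [601. 550.] mid 576.0
199 y 36.0 x [614. 524.] mid 569.0
202 y 52.0 x [616. 540.] mid 578.0
205 y 67.0 x [617. 551.] mid 584.0
208 y 82.0 x [618. 550.] mid 584.0
211 y 96.0 x [620. 552.] mid 586.0
214 y 110.0 x [629. 530.] mid 580.0
217 y 124.0 x [630. 530.] mid 580.0
220 y 138.0 x [642. 532.] mid 587.0
223 y 151.0 x [640. 620.] mid 630.0
```

```bash
python3 -m handwheel '[[[0,0,0,0.012,0,0,0.2],[0,0,0,0.012,0,0,0.2],[0,0,0,0.012,0,0,0.2],[0,0,0,0.012,0,0,0.2],[0,0,0,0.012,0,0,0.2],[0,0,0,0.012,0,0,0.2],[0,0,0,0.012,0,0,0.2],[0,0,0,0.012,0,0,0.2],[0,0,0,0.006,0,0,0.2]]]'
python3 -m handwheel '[[[0,0,0,0.006,0,0,0.2]]]'
```

```text
t: 12.12
tcp_pos: [0.5709, 0.1068, -0.0145]
tool_rot: [0.729, 0.684, -0.0, -0.0]
force: [-0.8, -5.0, 3.8]
finger_gap: 0.202
gripper_force: 2.6
t: 12.25
tcp_pos: [0.5712, 0.1123, -0.0145]
tool_rot: [0.729, 0.684, -0.0, -0.0]
force: [-0.3, -3.7, 4.0]
finger_gap: 0.205
gripper_force: 2.5
```

```bash
python3 -m handwheel '[[[0,0,0,0.004,0,0,0.2]]]'; python3 -m handwheel '[[[0,0,0,0.003,0,0,0.2]]]';  python3 -m handwheel '[[[0,0,0,0.002,0,0,0.2]]]'
```

```text
t: 12.38
tcp_pos: [0.5715, 0.1162, -0.0145]
tool_rot: [0.729, 0.684, -0.0, -0.0]
force: [-0.7, -5.3, 4.2]
finger_gap: 0.199
gripper_force: 2.5
t: 12.5
tcp_pos: [0.5716, 0.1185, -0.0145]
tool_rot: [0.729, 0.685, -0.001, 0.0]
force: [-0.8, -14.1, 5.4]
finger_gap: 0.203
gripper_force: 6.8
t: 12.62
tcp_pos: [0.5716, 0.1184, -0.0145]
tool_rot: [0.729, 0.685, -0.002, 0.001]
force: [-1.6, -17.9, 5.7]
finger_gap: 0.198
gripper_force: 9.4
```

The medium blank is home, with force rising at TCP y = 0.1185 (predicted 0.117). The large blank is next.

```bash
python3 -m handwheel '[[[0,0,0,-0.03,0,0,0.2],[0,0,0,0,0,-0.05,0.2],[0,0,0,0,0,-0.05,0.35],[0,0,0,-0.0421,0.012,0,0.35],[0,0,0,-0.0421,0.012,0,0.35],[0,0,0,-0.0421,0.012,0,0.35],[0,0,0,-0.0421,0.012,0,0.35],[0,0,0,-0.0421,0.012,0,0.35],[0,0,0,-0.0421,0.012,0,0.35],[0,0,0,-0.0421,0.012,0,0.35],[0,0,0,-0.0421,0.012,0,0.35],[0,0,0,-0.0421,0.012,0,0.35],[0,0,0,-0.0421,0.012,0,0.35],[0,0,0,-0.0421,0.012,0,0.35],[0,0,0,0,0,0,0.35]]]'
python3 - <<'E'
from b import *
togo(.672,-.382,-.0145)
im=save("side","s8"); side_meas(im,box(.577,.19,.09),"M")
im=save("top","t8"); print(blanks(im,hi=(40,165,255))[0])
E
```

```text
t: 14.5
tcp_pos: [0.6725, -0.3822, 0.0841]
tool_rot: [0.731, 0.683, 0.001, 0.0]
force: [-0.5, 0.9, 0.5]
finger_gap: 0.347
gripper_force: 0.0
t 14.5 tcp [ 0.6725 -0.3822  0.0841] yaw 86.12 shift [ 0.0001 -0.0007  0.0986] F [-0.5  0.9  0.5]
M ctr 581 191 size 172 186 axis 0.5
[]
```

```bash
python3 -m handwheel '[[[0,0,0,0,0,0.049,0.35],[0,0,0,0,0,0.049,0.35],[0,0,0,0,0,0,0.35],[0,0,0,0.012,0,0,0.35],[0,0,0,0.012,0,0,0.35],[0,0,0,0.012,0,0,0.35],[0,0,0,0.012,0,0,0.35],[0,0,0,0.012,0,0,0.35],[0,0,0,0.012,0,0,0.35],[0,0,0,0.012,0,0,0.35],[0,0,0,0.012,0,0,0.35],[0,0,0,0.012,0,0,0.35],[0,0,0,0.012,0,0,0.35]]]'
python3 - <<'E'
from b import *
togo(.68,0,-.0145)
im=save("side","s9"); m=side_meas(im,box(.68,-.175,.1),"L"); rows(im,m)
E
```

```text
t: 16.23
tcp_pos: [0.6798, -0.2591, -0.0126]
tool_rot: [0.729, 0.684, -0.0, -0.0]
force: [-0.6, -4.9, 4.0]
finger_gap: 0.35
gripper_force: 2.5
t 16.23 tcp [ 0.6798 -0.2591 -0.0126] yaw 86.34 shift [ 0.2586 -0.0163  0.0019] F [-0.6 -4.9  4. ]
L ctr 667 -161 size 106 167 axis 101.2
154 y -247.0 x [664. 657.] mid 661.0
157 y -225.0 x [719. 628.] mid 674.0
160 y -203.0 x [730. 619.] mid 675.0
163 y -182.0 x [727. 618.] mid 672.0
166 y -161.0 x [720. 613.] mid 666.0
169 y -141.0 x [717. 608.] mid 663.0
172 y -121.0 x [714. 603.] mid 659.0
175 y -102.0 x [708. 608.] mid 658.0
178 y -83.0 x [706. 659.] mid 682.0
```

```bash
python3 -m handwheel '[[[0,0,0,0.012,-0.002,0,0.35],[0,0,0,0.012,-0.002,0,0.35],[0,0,0,0.012,-0.002,0,0.35],[0,0,0,0.012,-0.002,0,0.35],[0,0,0,0.012,-0.002,0,0.35]]]'
python3 - <<'E'
from b import *
togo(.68,0,-.0145)
im=save("side","s10"); m=side_meas(im,box(.68,-.115,.1),"L"); rows(im,m)
E
```

```text
t: 16.9
tcp_pos: [0.6732, -0.1981, -0.0129]
tool_rot: [0.729, 0.684, -0.0, -0.001]
force: [-0.1, -4.1, 1.0]
finger_gap: 0.349
gripper_force: 1.7
t 16.9 tcp [ 0.6732 -0.1981 -0.0129] yaw 86.34 shift [ 0.1981 -0.0058  0.0018] F [-0.1 -4.1  1. ]
L ctr 710 -104 size 171 175 axis 173.7
161 y -196.0 x [776. 769.] mid 772.0
164 y -175.0 x [792. 643.] mid 718.0
167 y -155.0 x [788. 622.] mid 705.0
170 y -135.0 x [784. 620.] mid 702.0
173 y -115.0 x [780. 622.] mid 701.0
176 y -96.0 x [729. 623.] mid 676.0
179 y -77.0 x [730. 649.] mid 689.0
182 y -59.0 x [730. 626.] mid 678.0
185 y -41.0 x [730. 630.] mid 680.0
188 y -24.0 x [724. 658.] mid 691.0
```

```bash
python3 -m handwheel '[[[0,0,0,0.012,-0.0007,0,0.35],[0,0,0,0.012,-0.0007,0,0.35],[0,0,0,0.012,-0.0007,0,0.35],[0,0,0,0.012,-0.0007,0,0.35],[0,0,0,0.012,-0.0007,0,0.35],[0,0,0,0.012,-0.0007,0,0.35]]]'
python3 - <<'E'
from b import *
togo(.68,0,-.0145)
im=save("side","s11"); m=side_meas(im,box(.68,-.038,.09),"L"); rows(im,m)
E
```

```text
t: 17.7
tcp_pos: [0.674, -0.1262, -0.0126]
tool_rot: [0.729, 0.684, -0.0, -0.0]
force: [-0.3, -0.5, -1.9]
finger_gap: 0.35
gripper_force: 0.9
t 17.7 tcp [ 0.674  -0.1262 -0.0126] yaw 86.34 shift [ 0.1263 -0.0021  0.0019] F [-0.3 -0.5 -1.9]
L ctr 680 -33 size 109 165 axis 86.5
173 y -114.0 x [660. 653.] mid 656.0
176 y -96.0 x [733. 629.] mid 681.0
179 y -77.0 x [733. 622.] mid 677.0
182 y -59.0 x [733. 626.] mid 679.0
185 y -41.0 x [736. 654.] mid 695.0
188 y -24.0 x [736. 655.] mid 696.0
191 y -7.0 x [736. 659.] mid 698.0
194 y 9.0 x [736. 663.] mid 700.0
197 y 26.0 x [739. 638.] mid 689.0
200 y 41.0 x [733. 648.] mid 691.0
```

```bash
python3 -m handwheel '[[[0,0,0,0.012,-0.0003,0,0.35],[0,0,0,0.012,-0.0003,0,0.35],[0,0,0,0.012,-0.0003,0,0.35],[0,0,0,0.012,-0.0003,0,0.35],[0,0,0,0.012,-0.0003,0,0.35],[0,0,0,0.012,-0.0003,0,0.35],[0,0,0,0.012,0,0,0.35],[0,0,0,0.012,0,0,0.35],[0,0,0,0.012,0,0,0.35]]]'
python3 - <<'E'
from b import *
togo(.68,0,-.0145)
im=save("side","s12"); hsv=cv2.cvtColor(im,cv2.COLOR_RGB2HSV); m=side_meas(im,box(.687,.075,.09),"L"); rows(im,m)
E
```

```text
t: 18.88
tcp_pos: [0.6794, -0.0186, -0.0124]
tool_rot: [0.729, 0.684, -0.0, 0.0]
force: [-0.2, -3.7, 0.5]
finger_gap: 0.35
gripper_force: 1.5
t 18.88 tcp [ 0.6794 -0.0186 -0.0124] yaw 86.34 shift [ 0.0186 -0.0006  0.0021] F [-0.2 -3.7  0.5]
L ctr 695 80 size 117 179 axis 85.1
191 y -7.0 x [665. 659.] mid 662.0
194 y 9.0 x [733. 649.] mid 691.0
197 y 26.0 x [736. 632.] mid 684.0
200 y 41.0 x [739. 665.] mid 702.0
203 y 57.0 x [739. 663.] mid 701.0
206 y 72.0 x [742. 661.] mid 701.0
209 y 87.0 x [753. 654.] mid 703.0
212 y 101.0 x [756. 638.] mid 697.0
215 y 115.0 x [755. 639.] mid 697.0
218 y 129.0 x [755. 640.] mid 698.0
221 y 143.0 x [755. 647.] mid 701.0
224 y 156.0 x [758. 744.] mid 751.0
```

```bash
python3 -m handwheel '[[[0,0,0,0.012,0,0,0.35],[0,0,0,0.012,0,0,0.35],[0,0,0,0.012,0,0,0.35],[0,0,0,0.012,0,0,0.35],[0,0,0,0.012,0,0,0.35],[0,0,0,0.012,0,0,0.35],[0,0,0,0.012,0,0,0.35],[0,0,0,0.008,0,0,0.35]]]';python3 -m handwheel '[[[0,0,0,0.004,0,0,0.35]]]';python3 -m handwheel '[[[0,0,0,0.004,0,0,0.35]]]'
```

```text
t: 19.92
tcp_pos: [0.6856, 0.073, -0.0119]
tool_rot: [0.729, 0.684, 0.0, 0.001]
force: [-0.4, -4.5, 3.7]
finger_gap: 0.349
gripper_force: 2.7
t: 20.05
tcp_pos: [0.6857, 0.0768, -0.0121]
tool_rot: [0.729, 0.684, 0.0, 0.0]
force: [-0.0, -6.4, 5.1]
finger_gap: 0.352
gripper_force: 2.8
t: 20.18
tcp_pos: [0.6859, 0.0803, -0.0121]
tool_rot: [0.729, 0.684, -0.0, 0.0]
force: [-0.2, -5.7, 4.6]
finger_gap: 0.349
gripper_force: 2.8
```

```bash
python3 -m handwheel '[[[0,0,0,0.003,0,0,0.35]]]';python3 -m handwheel '[[[0,0,0,0.003,0,0,0.35]]]'
```

```text
t: 20.3
tcp_pos: [0.686, 0.0832, -0.0122]
tool_rot: [0.729, 0.684, -0.0, 0.0]
force: [0.0, -5.9, 4.2]
finger_gap: 0.347
gripper_force: 2.8
t: 20.42
tcp_pos: [0.6861, 0.0856, -0.0121]
tool_rot: [0.729, 0.684, -0.001, 0.001]
force: [-0.7, -12.9, 4.1]
finger_gap: 0.351
gripper_force: 6.0
```

The large blank is home, with contact at TCP y = 0.0856. I'll move behind the small blank and line up with its own axis.

```bash
python3 -m handwheel '[[[0,0,0,-0.03,0,0,0.35],[0,0,0,0,0,-0.05,0.35],[0,0,0,0,0,-0.05,0.25],[0,0,0,-0.0484,-0.0127,0,0.25],[0,0,0,-0.0484,-0.0127,0,0.25],[0,0,0,-0.0484,-0.0127,0,0.25],[0,0,0,-0.0484,-0.0127,0,0.25],[0,0,0,-0.0484,-0.0127,0,0.25],[0,0,0,-0.0484,-0.0127,0,0.25],[0,0,0,-0.0484,-0.0127,0,0.25],[0,0,0,-0.0484,-0.0127,0,0.25],[0,0,0,-0.0484,-0.0127,0,0.25],[0,0,0,-0.0484,-0.0127,0,0.25],[0,0,0,-0.0484,-0.0127,0,0.25],[0,0,0,-0.0484,-0.0127,0,0.25],[0,0,-5.7,0,0,0,0.25],[0,0,-5.7,0,0,0,0.25],[0,0,0,0,0,0,0.25]]]'
python3 - <<'E'
from b import *
togo(.495,-.514,-.0145)
im=save("side","s13"); m=side_meas(im,box(.485,-.44,.075),"S"); 
E
```

```text
t: 22.68
tcp_pos: [0.4954, -0.5117, 0.0864]
tool_rot: [0.658, 0.753, 0.001, -0.001]
force: [-0.5, -0.1, -0.1]
finger_gap: 0.251
gripper_force: 0.0
t 22.68 tcp [ 0.4954 -0.5117  0.0864] yaw 97.66 shift [-0.0025 -0.0007  0.1009] F [-0.5 -0.1 -0.1]
S ctr 481 -425 size 83 103 axis 91.0
```

```bash
python3 -m handwheel '[[[0,0,0,0,0,0.05,0.25],[0,0,0,0,0,0.05,0.25],[0,0,0,0,0,0,0.25],[0,0,0,0.012,0,0,0.25],[0,0,0,0.012,0,0,0.25],[0,0,0,0.012,0,0,0.25],[0,0,0,0.012,0,0,0.25],[0,0,0,0.012,0,0,0.25],[0,0,0,0.012,0,0,0.25],[0,0,0,0.012,0,0,0.25],[0,0,0,0.012,0,0,0.25],[0,0,0,0.012,0,0,0.25],[0,0,0,0.012,0,0,0.25],[0,0,0,0.012,0,0,0.25],[0,0,0,0.012,0,0,0.25]]]'
python3 - <<'E'
from b import *
togo(.495,-.514,-.0145)
im=save("side","s14"); m=side_meas(im,box(.475,-.31,.07),"S"); rows(im,m) 
E
```

```text
t: 24.6
tcp_pos: [0.4753, -0.3697, -0.0126]
tool_rot: [0.658, 0.753, 0.0, -0.0]
force: [0.7, -2.4, 1.8]
finger_gap: 0.248
gripper_force: 1.0
t 24.6 tcp [ 0.4753 -0.3697 -0.0126] yaw 97.73 shift [-1.457e-01  1.000e-04  1.800e-03] F [ 0.7 -2.4  1.8]
S ctr 464 -302 size 84 105 axis 103.2
140 y -356.0 x [465. 458.] mid 461.0
143 y -332.0 x [505. 426.] mid 465.0
146 y -307.0 x [504. 424.] mid 464.0
149 y -283.0 x [504. 421.] mid 463.0
152 y -260.0 x [497. 419.] mid 458.0
```

```bash
python3 -m handwheel '[[[0,0,0,0.012,0,0,0.25],[0,0,0,0.012,0,0,0.25],[0,0,0,0.012,0,0,0.25],[0,0,0,0.012,0,0,0.25],[0,0,1,0.012,-0.0011,0,0.25],[0,0,1,0.012,-0.0011,0,0.25],[0,0,1,0.012,-0.0011,0,0.25],[0,0,1,0.012,-0.0011,0,0.25],[0,0,1,0.012,-0.0011,0,0.25],[0,0,1,0.012,-0.0011,0,0.25],[0,0,1,0.012,-0.0011,0,0.25],[0,0,1,0.012,-0.0011,0,0.25],[0,0,1,0.012,-0.0011,0,0.25],[0,0,1,0.012,-0.0011,0,0.25],[0,0,1,0.012,-0.0011,0,0.25],[0,0,0.4,0.012,0,0,0.25]]]'
python3 - <<'E'
from b import *
togo(.46,-.1,-.0145)
im=save("side","s15"); m=side_meas(im,box(.453,-.115,.068),"S"); rows(im,m) 
E
```

```text
t: 26.65
tcp_pos: [0.4513, -0.1793, -0.0125]
tool_rot: [0.73, 0.684, -0.0, -0.0]
force: [-0.9, -0.3, -0.2]
finger_gap: 0.243
gripper_force: 0.5
t 26.65 tcp [ 0.4513 -0.1793 -0.0125] yaw 86.3 shift [0.0796 0.0035 0.002 ] F [-0.9 -0.3 -0.2]
S ctr 451 -111 size 82 108 axis 89.7
165 y -165.0 x [442. 432.] mid 437.0
168 y -145.0 x [487. 411.] mid 449.0
171 y -126.0 x [490. 409.] mid 449.0
174 y -107.0 x [493. 410.] mid 451.0
177 y -88.0 x [493. 411.] mid 452.0
180 y -70.0 x [493. 418.] mid 455.0
```

```bash
python3 -m handwheel '[[[0,0,0,0.012,0,0,0.25],[0,0,0,0.012,0,0,0.25],[0,0,0,0.012,0,0,0.25],[0,0,0,0.012,0,0,0.25],[0,0,0,0.012,0,0,0.25],[0,0,0,0.012,0,0,0.25],[0,0,0,0.012,0,0,0.25],[0,0,0,0.012,0,0,0.25],[0,0,0,0.012,0,0,0.25],[0,0,0,0.012,0,0,0.25],[0,0,0,0.012,0,0,0.25]]]'
python3 - <<'E'
from b import *
togo(.46,-.1,-.0145)
im=save("side","s16"); m=side_meas(im,box(.461,.015,.065),"S"); rows(im,m) 
E
```

```text
t: 28.08
tcp_pos: [0.4599, -0.0476, -0.0125]
tool_rot: [0.729, 0.684, -0.0, 0.0]
force: [-0.1, -1.5, 0.5]
finger_gap: 0.252
gripper_force: 0.9
t 28.07 tcp [ 0.4599 -0.0476 -0.0125] yaw 86.34 shift [-0.0523  0.0035  0.002 ] F [-0.1 -1.5  0.5]
S ctr 460 16 size 80 113 axis 87.2
185 y -40.0 x [449. 443.] mid 446.0
188 y -23.0 x [490. 426.] mid 458.0
191 y -6.0 x [499. 418.] mid 458.0
194 y 10.0 x [499. 419.] mid 459.0
197 y 26.0 x [501. 419.] mid 460.0
200 y 42.0 x [501. 420.] mid 461.0
203 y 57.0 x [501. 432.] mid 467.0
206 y 72.0 x [479. 474.] mid 476.0
```

```bash
python3 -m handwheel '[[[0,0,0,0.012,0,0,0.25],[0,0,0,0.012,0,0,0.25],[0,0,0,0.012,0,0,0.25],[0,0,0,0.012,0,0,0.25],[0,0,0,0.012,0,0,0.25],[0,0,0,0.012,0,0,0.25],[0,0,0,0.012,0,0,0.25],[0,0,0,0.012,0,0,0.25],[0,0,0,0.012,0,0,0.25],[0,0,0,0.012,0,0,0.25],[0,0,0,0.012,0,0,0.25],[0,0,0,0.012,0,0,0.25],[0,0,0,0.012,0,0,0.25],[0,0,0,0.012,0,0,0.25],[0,0,0,0.012,0,0,0.25],[0,0,0,0.01,0,0,0.25]]]';python3 -m handwheel '[[[0,0,0,0.004,0,0,0.25]]]';python3 -m handwheel '[[[0,0,0,0.004,0,0,0.25]]]'
```

```text
t: 30.12
tcp_pos: [0.4719, 0.1421, -0.0125]
tool_rot: [0.729, 0.684, -0.0, -0.0]
force: [-0.8, -2.2, 2.4]
finger_gap: 0.25
gripper_force: 1.3
t: 30.25
tcp_pos: [0.4721, 0.146, -0.0125]
tool_rot: [0.729, 0.684, -0.0, -0.0]
force: [-1.7, -2.5, 1.6]
finger_gap: 0.249
gripper_force: 1.3
t: 30.38
tcp_pos: [0.4724, 0.1494, -0.0125]
tool_rot: [0.729, 0.684, -0.0, -0.0]
force: [-0.4, -2.8, 2.6]
finger_gap: 0.251
gripper_force: 1.3
```

```bash
python3 -m handwheel '[[[0,0,0,0.003,0,0,0.25]]]';python3 -m handwheel '[[[0,0,0,0.003,0,0,0.25]]]';python3 -m handwheel '[[[0,0,0,0.002,0,0,0.25]]]'
```

```text
t: 30.5
tcp_pos: [0.4726, 0.1523, -0.0125]
tool_rot: [0.729, 0.684, -0.0, -0.0]
force: [-0.6, -3.1, 1.7]
finger_gap: 0.249
gripper_force: 1.2
t: 30.62
tcp_pos: [0.4728, 0.1552, -0.0125]
tool_rot: [0.729, 0.684, -0.0, -0.0]
force: [-0.2, -8.6, 2.1]
finger_gap: 0.25
gripper_force: 5.7
t: 30.75
tcp_pos: [0.4725, 0.1552, -0.0125]
tool_rot: [0.729, 0.685, -0.002, 0.001]
force: [-0.4, -21.5, 3.8]
finger_gap: 0.247
gripper_force: 10.2
```

All three met the back board. I'll withdraw and check with the last picture.

```bash
python3 -m handwheel '[[[0,0,0,-0.03,0,0,0.25],[0,0,0,0,0,-0.05,0.25],[0,0,0,0,0,-0.05,0.25],[0,0,0,0,0,-0.05,0.25],[0,0,0,-0.05,0,0,0.25],[0,0,0,-0.05,0,0,0.25],[0,0,0,-0.05,0,0,0.25],[0,0,0,-0.05,0,0,0.25],[0,0,0,-0.05,0,0,0.25],[0,0,0,-0.05,0,0,0.25],[0,0,0,-0.05,0,0,0.25],[0,0,0,-0.05,0,0,0.25],[0,0,0,-0.05,0,0,0.25],[0,0,0,-0.05,0,0,0.25],[0,0,0,-0.05,-0.03,0,0.25],[0,0,0,-0.05,-0.03,0,0.25],[0,0,0,-0.03,-0.03,0,0.25],[0,0,0,0,0,0,0.25]]]'
python3 - <<'E'
from b import *
im=save("top","tf"); im0=cv2.imread("pics/top0.png")[:,:,::-1]
a=np.vstack([np.hstack([cv2.resize(im[110:255,90:230],None,fx=2.8,fy=2.8,interpolation=cv2.INTER_CUBIC)]*1)])
b=cv2.resize(im,(400,300)); out=np.zeros((600,800,3),np.uint8); out[:a.shape[0],:a.shape[1]]=a; out[:300,400:]=b; out[300:,400:]=cv2.resize(im0,(400,300))
cv2.imwrite("pics/tfc.png",out[:,:,::-1])
E
```

```text
t: 33.0
tcp_pos: [0.339, -0.4979, 0.1371]
tool_rot: [0.731, 0.682, 0.0, 0.0]
force: [0.8, 0.4, 0.5]
finger_gap: 0.25
gripper_force: 0.0
```

View pics/tfc.png

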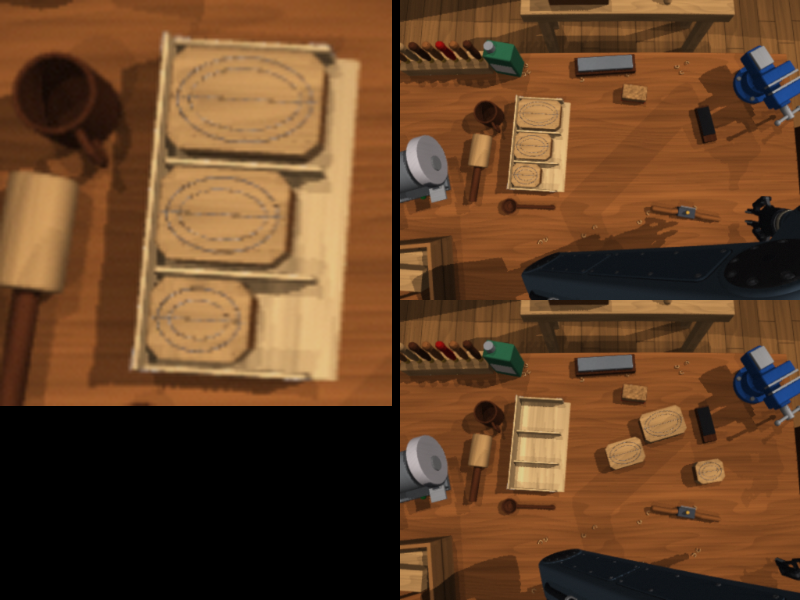

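The picture shows all three blanks square in their own bays against the back board, centred at about (245,100), (225,215) and (200,320) in the crop. The bystanders are where they started.

```bash
python3 -c "
from station import sign_off
print(sign_off())"
```

```text
the job is handed in; nothing more can be done
None
```

I slid all three blanks fully home into their matching bays and handed the job in at about 33 s; the final top picture shows them square against the back board and the bystanders in place, though the hand-in returned no verdict.

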